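Clear the sampling desk: cups, reagents and used tube holder to their trays

TASK

Sort the things left on the desk: the two sample cups go into the yellow tray, the two reagent bottles into the blue tray, one to a bay, and the used white tube holder goes into the steel kidney dish. Keep the cups and bottles upright and set them down gently without dropping them, flat on the bay floor, and leave the beaker and the timer where they are.

Things in the scene. Friction and masses are not known exactly. Their poses are not given: they have to be found in the camera images.
- cup_yellow: Sample cup with a yellow screw lid and clear body, 50 mm high, lid 41 mm wide (top 10 mm), body about 38 mm wide below it narrowing a little downwards; closed, about 40 g. Stands upright. Origin: centre of the underside; z up.
- cup_red: Sample cup with a red screw lid and clear body, 50 mm high, lid 41 mm wide (top 10 mm), body about 38 mm wide below it narrowing a little downwards; closed, about 40 g. Stands upright. Origin: centre of the underside; z up.
- bottle_blue: Reagent bottle, white with a blue cap, 83 mm high; round body 40 mm wide up to about 60 mm height, then a shoulder; cap 24 mm wide above 66 mm; closed, about 75 g. Stands upright. Origin: centre of the underside; z up.
- bottle_amber: Reagent bottle, brown amber with a black cap, 83 mm high; round body 40 mm wide up to about 60 mm height, then a shoulder; cap 24 mm wide above 66 mm; closed, about 75 g. Stands upright. Origin: centre of the underside; z up.
- holder: Used blood-tube holder: small white plastic sleeve lying on its side, 52 mm long along its x axis, body about 20 mm wide (y) and 22 mm high, with a round flange 25 mm wide and high in the last 4 mm at its -x end; about 20 g. Origin: centre of the underside; z up.
- cup_tray: Yellow plastic tray fixed to the desk, 75 x 145 mm, walls 20 mm high and 5 mm thick, with two square bays side by side along its y axis, each 65 mm along x by 65 mm along y, split by one 5 mm divider 20 mm high along x in the middle. Bay centres are at y = -35 mm and y = +35 mm, x = 0; the bay floor is 5 mm above the desk. A 6 mm lip sticks out at each y end. Origin: centre of the underside; z up.
- bottle_tray: Blue plastic tray fixed to the desk, 75 x 145 mm, walls 20 mm high and 5 mm thick, with two square bays side by side along its y axis, each 65 mm along x by 65 mm along y, split by one 5 mm divider 20 mm high along x in the middle. Bay centres are at y = -35 mm and y = +35 mm, x = 0; the bay floor is 5 mm above the desk. A 6 mm lip sticks out at each y end. Origin: centre of the underside; z up.
- dish: Kidney-shaped steel dish fixed to the desk, 256 mm long along its y axis, 121 mm wide along x, rim 42 mm high, flat floor about 7 mm above the desk. Half way along (y from -40 to 40 mm) the open floor between the sloping walls reaches from x = -45 to x = +29 mm. Origin: centre of the underside; z up.
- beaker: Bystander: empty plastic beaker, 58 mm wide at the rim, 69 mm high, standing loose. Origin: centre of the underside. Leave it where it is.
- timer: Bystander: small white timer with a dark display, 58 x 64 x 19 mm, lying loose. Origin: centre of the underside. Leave it where it is.

How it is judged (in metres and radians):
At the end, for the whole second after the job is handed in: Both cups stand in bays of the yellow tray and both bottles in bays of the blue tray, each on the bay floor (within 5 mm of its height) and upright within 7 degrees; the tube holder lies inside the kidney dish below its rim; all at rest (x of cup_yellow in the frame of cup_tray between -0.015 and 0.015 m and y of cup_yellow in the frame of cup_tray between -0.05 and 0.05 m and z of cup_yellow in the frame of cup_tray between 0 and 0.01 m and linear speed of each of cup_yellow, cup_red, bottle_blue, bottle_amber, holder below 0.02 m/s and angle between each of cup_yellow, cup_red, bottle_blue, bottle_amber's own z axis and vertical below 0.12 rad and x of cup_red in the frame of cup_tray between -0.015 and 0.015 m and y of cup_red in the frame of cup_tray between -0.05 and 0.05 m and z of cup_red in the frame of cup_tray between 0 and 0.01 m and x of bottle_blue in the frame of bottle_tray between -0.015 and 0.015 m and y of bottle_blue in the frame of bottle_tray between -0.05 and 0.05 m and z of bottle_blue in the frame of bottle_tray between 0 and 0.01 m and x of bottle_amber in the frame of bottle_tray between -0.015 and 0.015 m and y of bottle_amber in the frame of bottle_tray between -0.05 and 0.05 m and z of bottle_amber in the frame of bottle_tray between 0 and 0.01 m and x of holder in the frame of dish between -0.065 and 0.06 m and y of holder in the frame of dish between -0.12 and 0.12 m and z of holder in the frame of dish between 0 and 0.035 m); the robot touches nothing.
It fails at once if the beaker is pushed more than 20 mm from where it stood (distance of beaker from where it was at the start of the episode above 0.02 m).
It fails at once if the timer is pushed more than 20 mm from where it stood (distance of timer from where it was at the start of the episode above 0.02 m).
It fails at once if a sample cup or reagent bottle is tipped by more than 35 degrees (angle between any of cup_yellow, cup_red, bottle_blue, bottle_amber's own z axis and vertical above 0.61 rad).
It fails at once if a sample cup or reagent bottle is dropped (falls faster than 0.7 m/s with no finger on it) ((linear speed of cup_yellow above 0.7 m/s and contact force between the fingers and cup_yellow below 0.01 N) or (linear speed of cup_red above 0.7 m/s and contact force between the fingers and cup_red below 0.01 N) or (linear speed of bottle_blue above 0.7 m/s and contact force between the fingers and bottle_blue below 0.01 N) or (linear speed of bottle_amber above 0.7 m/s and contact force between the fingers and bottle_amber below 0.01 N)).
It also fails if it takes over 144 s, if anything falls off the work surface, if the arm or the gripper's body presses on something with over 40 N, if the wrist force passes 120 N, or if a joint passes its speed limit or range.

ROBOT

A 7-joint arm with a two-finger parallel gripper is mounted at the origin on the work surface; the furniture and walls round the work are solid. World frame = base frame: x ahead of the robot, y to its left, z up, the work surface at z = 0. Lengths are in mm, angles in rad, forces in N, time in s.
With the tool pointing down it reaches from about 425 to 875 mm from the base axis. Payload 4.7 kg.
Tool frame: the origin (TCP) lies on the centre line of the jaws, within the pads' length; the fingertips stand 19 mm ahead of it and the grasp point (between the pads) is the TCP (arm.nose_length is the distance from the TCP to the fingertips, in mm); z points along the fingers, y is the direction in which the jaws open and shut (so a half turn about z gives the same grasp; the last joint's range is limited). The gripper opens to 87 mm and grips with 3 to 60 N. Pads are 19 mm wide; open, the fingers measure 117 mm over their backs; the gripper's body (75 mm by 190 mm) begins 51 mm behind the grasp point.
Start: joints at [-1.263, 0.321, -0.07, 1.45, 0.023, 1.371, -0.057], TCP at [188.261, 622.159, 241.587] pointing down, gripper open.
Joint ranges: [-2.86, 2.86], [-0.3, 2.09], [-1.38, 1.24], [0.06, 2.45], [-1.56, 4.7], [0.09, 2.05], [-2.69, 2.69]. Speed limits (rad/s): [2.57, 2.57, 3.14, 3.14, 3.14, 3.14, 3.14].

INTERFACE

Orientations are given as a unit quaternion [w, x, y, z].
In Python, from plant import arm gives the robot as it stands. Calls block until the motion is done:
- arm.reach(position, orientation): joint-space move of the TCP to a pose.
- arm.move_linear(position, speed=150, orientation=None): straight line of the TCP; orientation=None keeps the orientation; speed is the mean speed in mm/s.
- arm.set_joints(angles): joint-space move.
- arm.set_gripper(opening, grip_force=None): finger opening in mm; grip_force is the grip in N (None keeps the last); returns when the fingers have stopped.
- arm.hold(seconds).
- arm.inverse_kinematics(position, orientation): joint angles nearest the present ones, or None.
- arm.camera(name): name is "scene" or "top"; returns a dict with "frame" (384x512x3 uint8, blue, green, red), "intrinsics" (3x3 intrinsics, pixels), "cam_to_world" (4x4, takes a point from camera to world coordinates). Camera axes: x right, y up, looking along -z (the intrinsics and any distortion apply to the point x, -y, -z); pixel columns grow to the right and rows downward; lengths in mm; the calibration is good to about 2 mm. A picture is of the moment at which its call begins. There is no depth.
A pose or a line that the arm cannot do raises arm.PlanningError and nothing moves.
- arm.finish_job(): hands the job in, once; it reports no verdict.
Trained networks look in the newest picture that a camera, given by its name, has taken for a name from the list of things; names that differ only in an ending like _2 or _b are one class to them, and where a whole thing is asked for, a point or a joint stands for the part that bears it (a point fixed in the world has none). Each returns a list of dicts, best first, with "conf" (0 to 1); they miss things now and then, are a little off and sometimes report something else, mostly with a low value. They report only what shows in the picture. A call takes as long as a camera call.
- arm.look_for(query, camera): "centre" ([x, y, z] in mm, in world coordinates, good to about 4 mm: the middle of the surface that is visible of it).
- arm.trace(query, camera): "region" (384x512 bool, what is visible of it).
- arm.landmark_of(query, camera): "centre" ([x, y, z] in mm, in world coordinates, good to about 4 mm: a listed point, or the origin of a listed thing).
Readings, each from a call of its own:
- arm.current_clock(): time.
- arm.current_joint_positions(): joint angles.
- arm.current_joint_velocities(): joint speeds.
- arm.current_joint_torque(): joint torques, N m.
- arm.current_position(): TCP position.
- arm.current_tcp_rot(): TCP orientation.
- arm.current_force(): force on the tool from outside, world axes, zero at the start.
- arm.current_wrist_torque(): the same for the moment, N m.
- arm.current_grip_width(): finger opening in mm.
Only numpy, scipy, OpenCV 4.12 (cv2) and the standard library are available. Lean on these libraries where they do the work, as an engineer would, in place of code of your own. Each camera call takes 0.05 s, during which the arm holds its last target. There are 200 camera calls.

## Working session

There is one attempt and no reset: what is moved stays moved. The work goes in short steps, each a Python script; the robot and the scene stay as the last script left them, time stands still between calls to the robot, and variables do not carry over. Pictures are saved under pics/ and viewed, about 12 in all and at most 16, crops included, and the job is handed in when it is done.

```bash
ls; mkdir -p pics; python3 - <<'E'
from plant import arm
import cv2,numpy as np
for c in ["top","scene"]:
    r=arm.camera(c); cv2.imwrite(f"pics/{c}0.png",r["frame"])
    print(c,np.round(r["intrinsics"],1).tolist(),np.round(r["cam_to_world"],3).tolist())
    for n in "cup_yellow cup_red bottle_blue bottle_amber holder cup_tray bottle_tray dish beaker timer".split():
        print(n,[(np.round(d["centre"]).tolist(),round(d["conf"],2)) for d in arm.landmark_of(n,c)[:2]])
print(arm.current_tcp_rot(),arm.current_clock(),arm.current_grip_width())
E
```

```text
pics
top [[459.6, 0.0, 258.8], [0.0, 459.6, 188.7], [0.0, 0.0, 1.0]] [[0.008, 0.991, -0.134, 329.117], [-1.0, 0.009, 0.003, 85.544], [0.004, 0.134, 0.991, 1312.024], [0.0, 0.0, 0.0, 1.0]]
cup_yellow [([661.0, -219.0, -2.0], 0.71)]
cup_red [([692.0, -142.0, 0.0], 0.53)]
bottle_blue [([596.0, 145.0, 2.0], 0.61)]
bottle_amber [([678.0, 146.0, -3.0], 0.48)]
holder [([624.0, 250.0, -0.0], 0.43)]
cup_tray [([626.0, 19.0, 2.0], 0.78)]
bottle_tray [([510.0, -126.0, 2.0], 0.75)]
dish [([469.0, 401.0, -3.0], 0.81)]
beaker [([349.0, 312.0, 7.0], 0.81)]
timer [([655.0, 324.0, -0.0], 0.59)]
scene [[384.5, 0.0, 256.9], [0.0, 384.5, 185.9], [0.0, 0.0, 1.0]] [[0.409, -0.506, 0.76, 1317.988], [0.913, 0.22, -0.345, -256.654], [0.007, 0.834, 0.552, 633.862], [0.0, 0.0, 0.0, 1.0]]
cup_yellow [([666.0, -219.0, 1.0], 0.93)]
cup_red [([689.0, -143.0, -2.0], 0.56)]
bottle_blue []
bottle_amber [([679.0, 147.0, -4.0], 0.76)]
holder [([616.0, 251.0, -2.0], 0.41)]
cup_tray [([631.0, 18.0, -0.0], 0.56)]
bottle_tray [([509.0, -123.0, 4.0], 0.95)]
dish [([473.0, 400.0, -1.0], 0.63)]
beaker [([351.0, 313.0, -2.0], 0.7)]
timer [([657.0, 329.0, 4.0], 0.91), ([508.0, -122.0, 2.0], 0.5)]
[3.67145954e-05 1.46342294e-01 9.89234012e-01 3.98125883e-05] 1.1 86.76247590110505
```

```bash
python3 - <<'E'
import cv2
for c in ["top","scene"]:
    i=cv2.imread(f"pics/{c}0.png"); cv2.imwrite(f"pics/{c}0b.png",cv2.resize(i,(800,600),interpolation=cv2.INTER_CUBIC))
E
```

```text
(no output)
```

View pics/top0b.png

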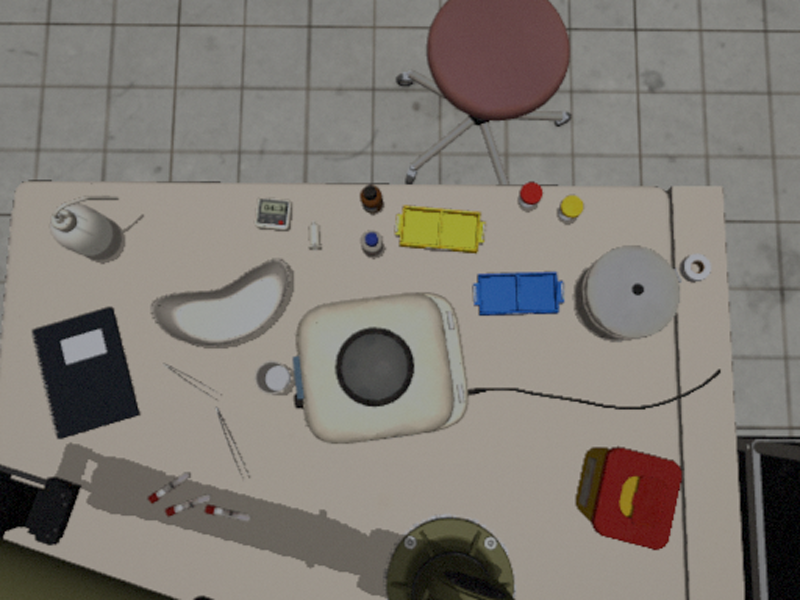

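View pics/scene0b.png

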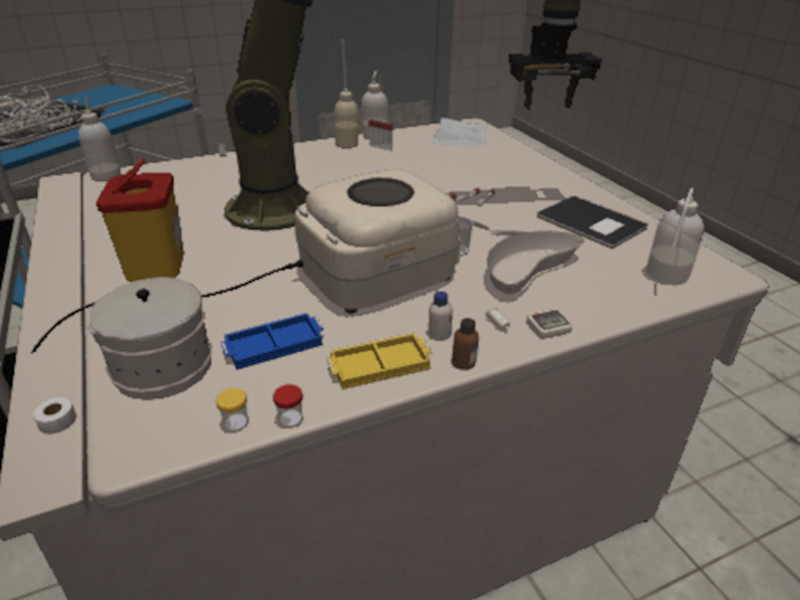

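The top view (800x600) shows the cups at (531,194) and (571,207), and the bottles at (371,198) and (371,241). The holder is at (314,236), the yellow tray at (440,229), the blue tray at (518,294) and the dish at (225,310). The tall centrifuge and pot stand near the trays. The network positions agree with this. Next I'll refine positions with masks and check reachability.

```bash
cat > h.py <<'E'
from plant import arm
import cv2,numpy as np
from scipy.spatial.transform import Rotation as R
def proj(px,r,z):
    px=np.atleast_2d(px).astype(float); K=r["intrinsics"]; T=r["cam_to_world"]
    d=np.c_[(px[:,0]-K[0,2])/K[0,0],-(px[:,1]-K[1,2])/K[1,1],-np.ones(len(px))]@T[:3,:3].T
    return (T[:3,3]+d*((z-T[2,3])/d[:,2])[:,None])[:,:2]
def quat(yaw): # tool down; jaw (tool y) direction at angle yaw from world x
    c,s=np.cos(yaw),np.sin(yaw); y=np.array([c,s,0]); z=np.array([0,0,-1.]); x=np.cross(y,z)
    q=R.from_matrix(np.c_[x,y,z]).as_quat(); return q[[3,0,1,2]]
E
python3 - <<'E'
from h import *
r=arm.camera("top"); f=r["frame"]; hsv=cv2.cvtColor(f,cv2.COLOR_BGR2HSV)
for n,z in [("cup_yellow",50),("cup_red",50),("bottle_blue",83),("bottle_amber",83),("holder",22),("cup_tray",20),("bottle_tray",20),("dish",42),("timer",19),("beaker",69)]:
    t=arm.trace(n,"top")
    if not t: print(n,"none"); continue
    m=t[0]["region"].astype(np.uint8); ys,xs=np.nonzero(m)
    w=proj(np.c_[xs,ys],r,z).astype(np.float32); b=cv2.minAreaRect(w)
    print(n,len(xs),"mean",w.mean(0).round(1),"rect",np.round(b[0],1),np.round(b[1],1),round(b[2],1),"x",w[:,0].min().round(),w[:,0].max().round(),"y",w[:,1].min().round(),w[:,1].max().round())
def col(lo,hi,box): # box in 512 px u0,u1,v0,v1
    m=cv2.inRange(hsv,lo,hi); k=np.zeros_like(m); u0,u1,v0,v1=box; k[v0:v1,u0:u1]=1; ys,xs=np.nonzero(m*k); return np.c_[xs,ys]
for n,lo,hi,box,z in [("Ylid",(20,120,80),(35,255,255),(350,385,118,146),50),("Rlid",(0,120,60),(8,255,255),(325,352,110,140),50),("Bcap",(105,120,30),(130,255,255),(225,250,142,168),83),("Ytray",(20,120,60),(35,255,255),(245,318,125,170),20),("Btray",(100,120,60),(125,255,255),(295,370,165,210),20)]:
    p=col(lo,hi,box); w=proj(p,r,z).astype(np.float32); b=cv2.minAreaRect(w); print(n,len(p),w.mean(0).round(1),np.round(b[0],1),np.round(b[1],1),round(b[2],1))
s=f[110:215,120:400]; cv2.imwrite("pics/crop.png",cv2.resize(s,(800,300),interpolation=cv2.INTER_CUBIC))
for n,p,y in [("Y",(663,-219),0),("R",(690,-142),0),("bb",(596,145),0),("ba",(678,146),0),("Y1",(628,-17),0),("Y2",(628,53),0),("B1",(510,-91),0),("B2",(510,-161),0),("h",(620,250),np.pi/2),("d",(465,400),np.pi/2)]:
  for k in (0,np.pi): 
    j=[arm.inverse_kinematics([*p,z],quat(y+k)) for z in (45,220)]
    print(n,k>0,[None if a is None else np.round(a,2).tolist() for a in j])
E
```

```text
cup_yellow none
cup_red 207 mean [ 686.1 -141.8] rect [ 686.4 -142.4] [42.5 47. ] 89.3 x 663.0 710.0 y -164.0 -121.0
bottle_blue 174 mean [586.7 141.4] rect [586.2 141.7] [41.7 32.7] 0.7 x 565.0 607.0 y 125.0 158.0
bottle_amber 220 mean [666.  142.8] rect [666.  142.8] [50.9 38.5] 1.0 x 641.0 691.0 y 123.0 162.0
holder 103 mean [610.5 248.6] rect [611.1 247.7] [46.9 17.2] 1.5 x 588.0 634.0 y 239.0 257.0
cup_tray 1417 mean [628.2  18.3] rect [627.7  18.6] [164.8  78.6] 85.4 x 585.0 672.0 y -65.0 102.0
bottle_tray 1431 mean [ 509.6 -124.7] rect [ 509.3 -125.3] [ 77.4 162.1] 0.5 x 470.0 549.0 y -206.0 -44.0
dish none
timer 423 mean [654.4 327.8] rect [655.2 328.2] [65.1 57.4] 86.0 x 626.0 685.0 y 295.0 361.0
beaker 391 mean [353.4 309.2] rect [353.6 308.1] [53.4 59.5] 0.5 x 327.0 380.0 y 278.0 338.0
Ylid 159 [ 664.5 -218.4] [ 664.5 -218.5] [37.6 39.2] 63.0
Rlid 152 [ 688.2 -145.6] [ 687.9 -145.2] [36.8 38.1] 89.2
Bcap 50 [593.7 141.1] [594.4 140.5] [19.5 19.6] 46.2
Ytray 1348 [627.6  17.7] [627.4  17.5] [161.6  77.1] 85.4
Btray 1360 [ 509.6 -124.8] [ 509.4 -125.8] [ 74.6 159.1] 2.1
Y Fa
[... 1183 characters left out ...]
86, 2.01, -0.29, 0.94, 0.38], [-0.15, 0.05, 0.29, 1.82, -0.01, 1.28, 0.14]]
B1 True [[-0.8, 0.4, 1.07, 2.01, -0.43, 0.97, -2.65], None]
B2 False [[-0.49, 0.36, 0.86, 1.97, -0.33, 0.96, 0.54], [-0.03, 0.09, 0.3, 1.78, -0.03, 1.28, 0.28]]
B2 True [[-0.65, 0.45, 1.07, 1.97, -0.48, 0.99, -2.49], None]
h False [[-0.61, 0.52, 0.24, 1.61, -0.14, 1.03, 1.24], [-0.62, 0.37, 0.26, 1.44, -0.1, 1.34, 1.22]]
h True [[-0.81, 0.55, 0.51, 1.62, -0.3, 1.05, -1.78], [-0.82, 0.4, 0.53, 1.45, -0.2, 1.35, -1.85]]
d False [[-0.81, 0.41, 0.06, 1.75, -0.03, 0.98, 0.84], [-0.81, 0.25, 0.07, 1.58, -0.02, 1.31, 0.83]]
d True [[-1.11, 0.43, 0.43, 1.76, -0.21, 0.99, -2.16], [-1.11, 0.26, 0.43, 1.59, -0.11, 1.31, -2.24]]
```

View pics/crop.png

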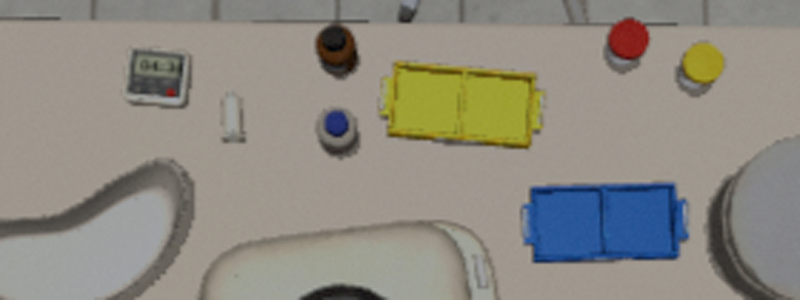

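The crop agrees with the numbers. The holder's flange is at its lower (-x) end. The yellow tray is yawed about -4.6° and the blue about +1°. I'll move the blue bottle first.

```bash
cat >> h.py <<'E'
Q=quat(0)
BAY={"Y+":(630.4,53),"Y-":(624.8,-17),"B+":(508.9,-90),"B-":(510.3,-160)}
def pick(x,y,h,open_=70,force=12,q=Q,up=220):
    arm.set_gripper(open_,15)
    arm.reach([x,y,up],q)
    arm.move_linear([x,y,h+30],180); arm.move_linear([x,y,h],50)
    arm.set_gripper(5,force); arm.hold(0.2); w=arm.current_grip_width()
    arm.move_linear([x,y,h+15],40); arm.move_linear([x,y,up],150)
    print("picked, width",round(w,1),round(arm.current_grip_width(),1),"F",np.round(arm.current_force(),1),"t",arm.current_clock())
def place(x,y,z,open_=58,q=Q,up=220):
    arm.move_linear([x,y,up],200,q)
    arm.move_linear([x,y,z+25],150); arm.move_linear([x,y,z],30)
    print("F down",np.round(arm.current_force(),1))
    arm.set_gripper(open_); arm.hold(0.2); arm.move_linear([x,y,z+50],60); arm.move_linear([x,y,up],200)
    print("placed t",arm.current_clock())
E
python3 - <<'E'
from h import *
arm.reach([600,220,260],Q)
pick(595,142.5,45)
r=arm.camera("scene"); cv2.imwrite("pics/s1.png",cv2.resize(r["frame"],(800,600)))
E
```

```text
picked, width 38.5 38.5 F [ 0.7  0.1 -0.5] t 9.0917
```

View pics/s1.png

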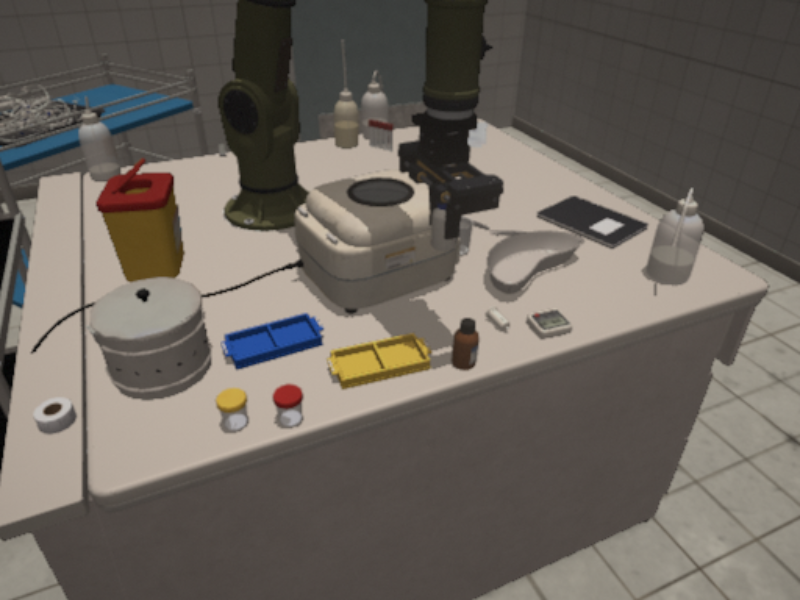

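The blue bottle hangs upright in the gripper at about (443,230), and nothing else has moved. I'll place it and then fetch the amber one.

```bash
python3 - <<'E'
from h import *
place(*BAY["B-"],51)
pick(678.5,145.5,45)
r=arm.camera("scene"); cv2.imwrite("pics/s2.png",cv2.resize(r["frame"],(800,600)))
E
```

```text
F down [ 0.1 -0.3 -1.4]
placed t 15.5417
picked, width 38.6 39.4 F [-0.5  0.7 -1. ] t 21.6917
```

View pics/s2.png

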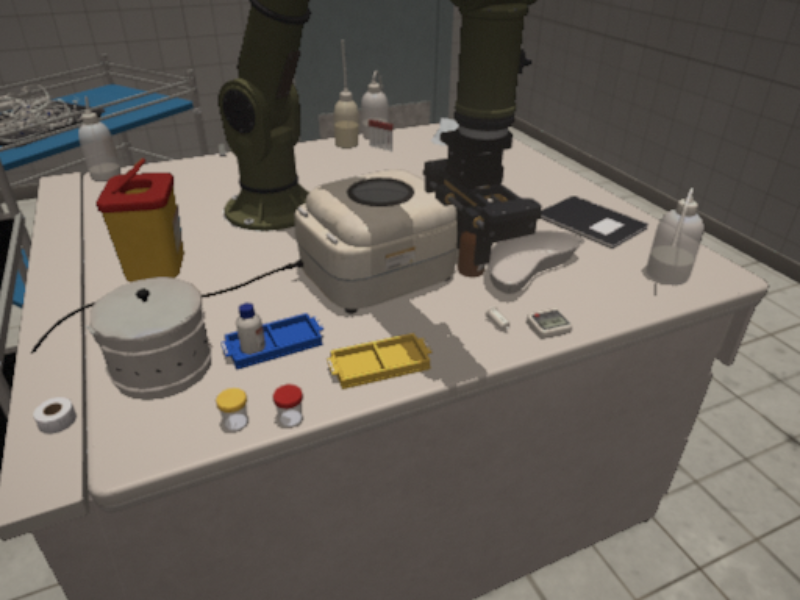

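The blue bottle stands upright in the far bay at (250,330), and the amber bottle is held at (470,255). Its grip width changed slightly, so it may have slipped or twisted. I'll lower it with a force guard.

```bash
cat >> h.py <<'E'
def place_guard(x,y,z,open_=58,q=Q,up=220,start=25,thr=3):
    arm.move_linear([x,y,up],180,q); arm.move_linear([x,y,z+start],120)
    arm.hold(0.2); f0=arm.current_force()[2]; zz=z+start
    while zz>z-2:
        zz-=2; arm.move_linear([x,y,zz],25); d=arm.current_force()[2]-f0
        if d>thr: break
    print("stopped",zz,"nominal",z,"dF",round(d,1))
    arm.set_gripper(open_); arm.hold(0.2); arm.move_linear([x,y,zz+50],60); arm.move_linear([x,y,up],200)
    print("placed t",arm.current_clock())
E
python3 - <<'E'
from h import *
place_guard(*BAY["B+"],51)
pick(688.2,-144,44)
r=arm.camera("scene"); cv2.imwrite("pics/s3.png",cv2.resize(r["frame"],(800,600)))
E
```

```text
stopped 48 nominal 51 dF 8.4
placed t 31.15
picked, width 40.1 40.6 F [-0.5 -0.7 -1.4] t 36.775
```

View pics/s3.png

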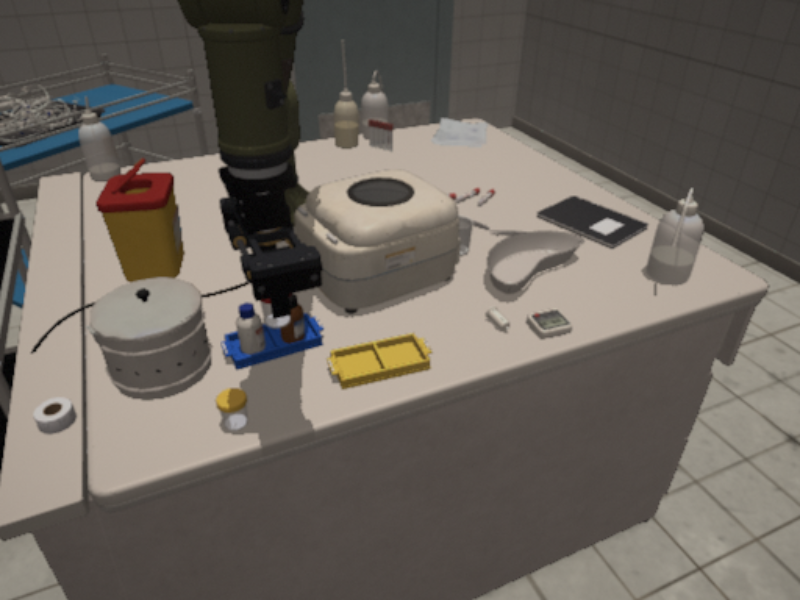

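The amber bottle appears to stand in its bay at (290,325). The red cup is held at (275,320), with its lid between the pads. I'll place it, move the yellow cup, then pick up the holder.

```bash
python3 - <<'E'
from h import *
place_guard(*BAY["Y-"],50)
pick(664.5,-218.5,44)
place_guard(*BAY["Y+"],50)
arm.reach([600,330,260],Q)
for c in ["top","scene"]:
    r=arm.camera(c); cv2.imwrite(f"pics/{c}4.png",cv2.resize(r["frame"],(800,600),interpolation=cv2.INTER_CUBIC))
    for n in ["cup_yellow","cup_red","bottle_blue","bottle_amber","holder","dish"]:
        print(c,n,[(np.round(d["centre"]).tolist(),round(d["conf"],2)) for d in arm.landmark_of(n,c)[:1]])
E
```

```text
stopped 47 nominal 50 dF 9.2
placed t 45.4167
picked, width 39.7 39.8 F [ 0.1 -0.4 -0.6] t 51.1
stopped 47 nominal 50 dF 8.1
placed t 60.4333
top cup_yellow [([627.0, 53.0, 7.0], 0.47)]
top cup_red [([626.0, -19.0, 6.0], 0.49)]
top bottle_blue [([512.0, -157.0, 5.0], 0.46)]
top bottle_amber [([510.0, -91.0, 6.0], 0.55)]
top holder [([618.0, 253.0, -1.0], 0.6)]
top dish []
scene cup_yellow [([630.0, 54.0, 4.0], 0.7)]
scene cup_red [([624.0, -15.0, 4.0], 0.86)]
scene bottle_blue [([510.0, -156.0, 2.0], 0.72)]
scene bottle_amber [([631.0, 17.0, -3.0], 0.64)]
scene holder [([615.0, 246.0, -4.0], 0.44)]
scene dish [([472.0, 402.0, -0.0], 0.62)]
```

View pics/scene4.png

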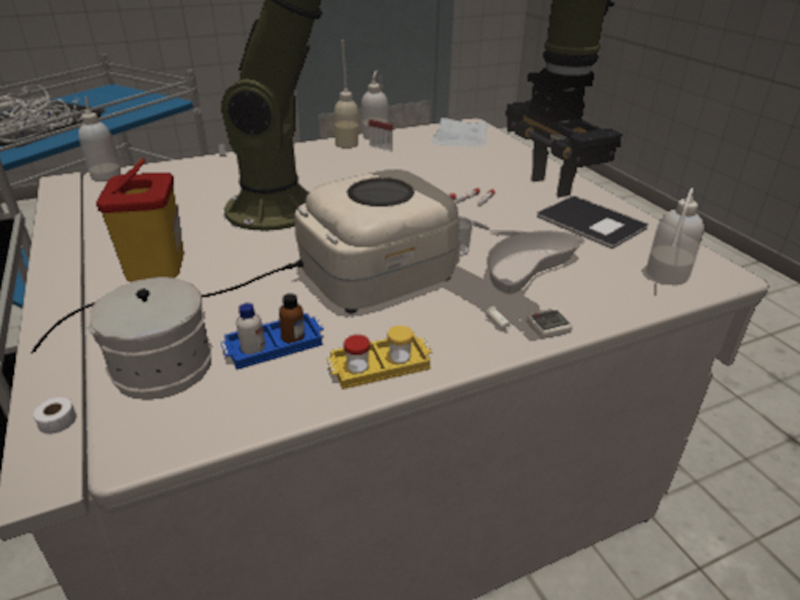

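View pics/top4.png

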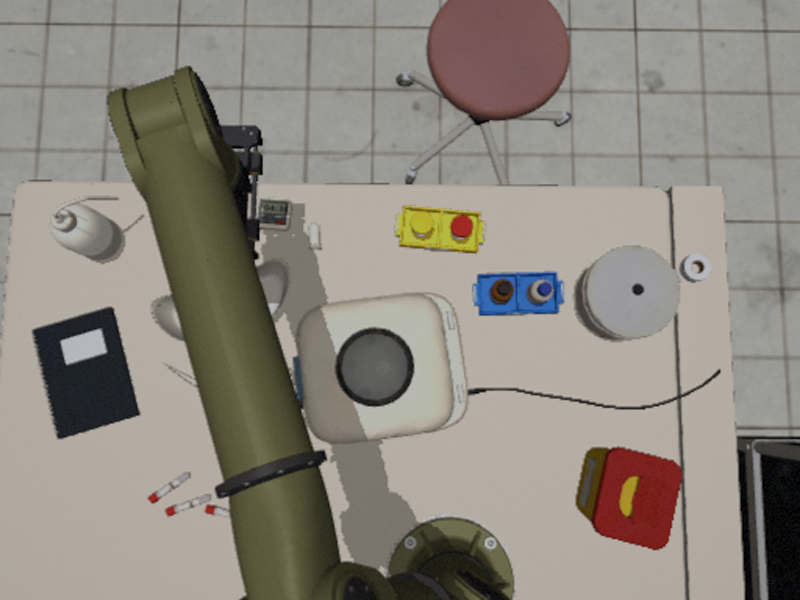

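All four stand upright in their bays: red (357,352), yellow (400,343), blue (250,330) and amber (290,318) in the scene view. The holder, timer and beaker are undisturbed. Next I'll grasp the holder with the jaws along y.

```bash
python3 - <<'E'
from h import *
q=quat(np.pi/2+0.02)
pick(611,249,22,open_=46,force=8,q=q)
r=arm.camera("scene"); cv2.imwrite("pics/s5.png",cv2.resize(r["frame"][90:290,230:430],(600,600)))
E
```

```text
picked, width 18.7 18.9 F [ 0.4 -0.1  0.3] t 68.75
```

View pics/s5.png

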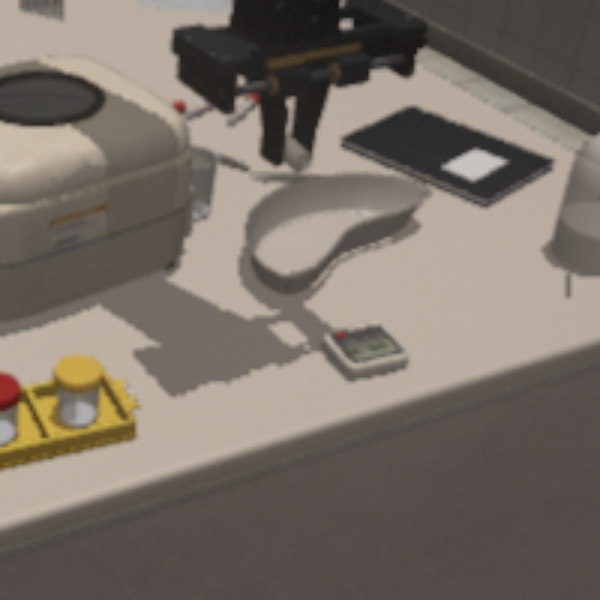

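The holder is held at about (297,152) in the crop. I'll set it in the middle of the dish.

```bash
python3 - <<'E'
from h import *
q=quat(np.pi/2+0.2)
place_guard(463,399,31,open_=45,q=q,start=20,thr=2)
arm.reach([600,200,300],Q)
for c in ["top","scene"]:
    r=arm.camera(c); 
    for n in ["cup_yellow","cup_red","bottle_blue","bottle_amber","holder","dish","timer","beaker"]:
        print(c,n,[(np.round(d["centre"]).tolist(),round(d["conf"],2)) for d in arm.landmark_of(n,c)[:1]])
    cv2.imwrite(f"pics/{c}6.png",cv2.resize(r["frame"],(800,600),interpolation=cv2.INTER_CUBIC))
print(arm.current_clock())
E
```

```text
stopped 29 nominal 31 dF 0.3
placed t 77.425
top cup_yellow [([627.0, 54.0, 6.0], 0.53)]
top cup_red [([627.0, -19.0, 9.0], 0.5)]
top bottle_blue [([513.0, -155.0, 6.0], 0.65)]
top bottle_amber [([510.0, -89.0, 2.0], 0.7)]
top holder [([510.0, -127.0, 3.0], 0.68)]
top dish [([468.0, 397.0, -5.0], 0.76)]
top timer [([657.0, 326.0, -0.0], 0.62)]
top beaker [([345.0, 313.0, 6.0], 0.77)]
scene cup_yellow [([632.0, 50.0, 5.0], 0.62)]
scene cup_red [([623.0, -18.0, 4.0], 0.54)]
scene bottle_blue [([509.0, -159.0, 4.0], 0.75)]
scene bottle_amber [([512.0, -89.0, 5.0], 0.85)]
scene holder [([468.0, 399.0, 3.0], 0.49)]
scene dish [([470.0, 400.0, -0.0], 0.8)]
scene timer [([657.0, 326.0, 2.0], 0.83)]
scene beaker [([351.0, 312.0, -3.0], 0.54)]
79.5167
```

View pics/top6.png

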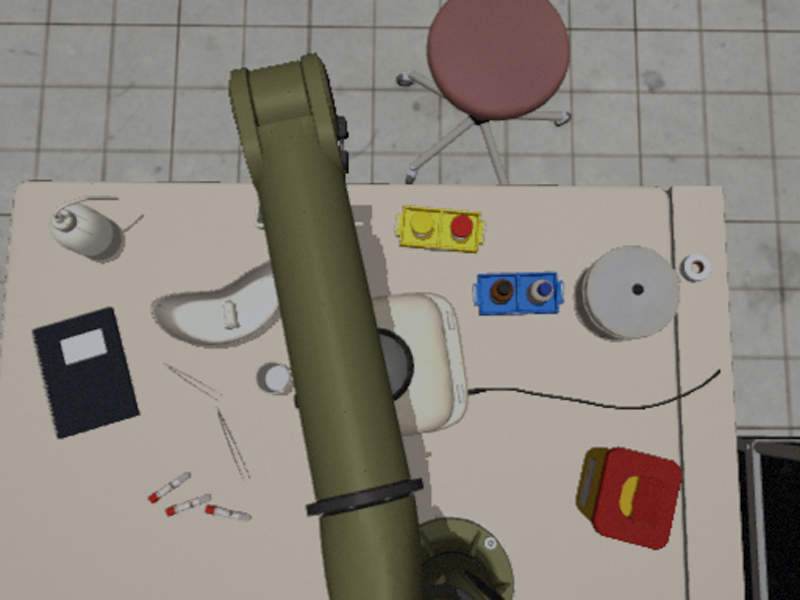

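View pics/scene6.png

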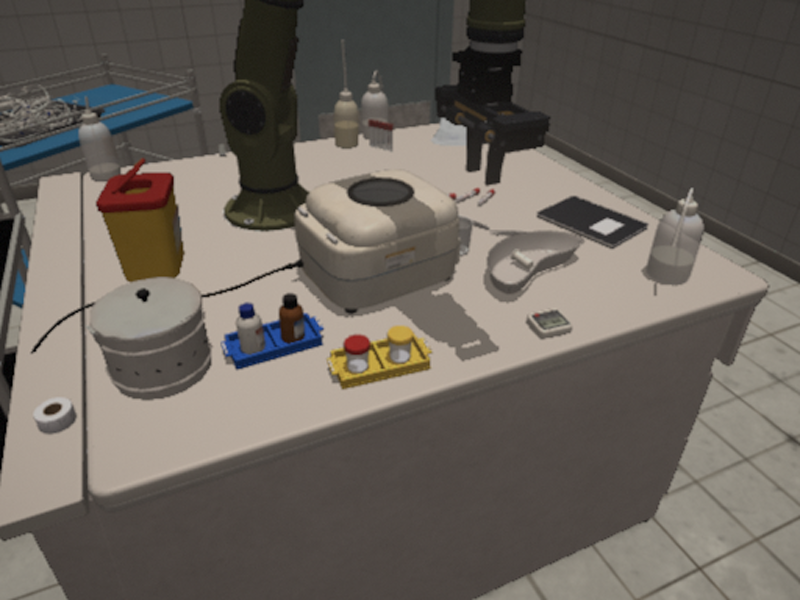

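The holder lies in the middle of the dish at (230,315) in the top view. The cups and bottles are upright in their bays, and the timer and beaker have not moved. The arm is clear, so I'll hand in the job.

```bash
python3 -c "
from plant import arm
arm.hold(0.5); print(arm.finish_job())"
```

```text
the job is handed in; nothing more can be done
None
```

I sorted everything and handed the job in at about 80 s of the 144 s allowed; no verdict was reported.

- **Placements:** The blue and amber bottles are in the two bays of the blue tray. The red and yellow cups are in the two bays of the yellow tray. The holder lies near the middle of the kidney dish.
- **Last checks:** Both camera views showed the cups and bottles standing upright in their bays, and the networks put each within about 5 mm of its bay centre. The timer and beaker read where they started, within about 5 mm. The gripper was clear of everything.
- **Disagreements:**
  - **Holder:** The top-camera network reported it in the blue tray at (510, -127) with 0.68 confidence. That is a false detection: both pictures and the scene camera put it in the dish.
  - **Bottle and cup grips:** The grip width grew by up to 0.8 mm while lifting the amber bottle and by less with the cups. I lowered those three under force guard, and they met the bay floor with about 8–9 N.
  - **Holder release:** The force guard did not trigger (0.3 N), so the holder was released at the planned lowest height, at or just above the dish floor.

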